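# Fit a keyed coupling half on an upright pump shaft

### The arm

A 6-joint arm with a two-finger parallel gripper is mounted at the origin on a cart in front of the work surface, level with it; the furniture and walls round the work are solid. World frame = base frame: x ahead of the robot, y to its left, z up, the work surface at z = 0. Lengths are in mm, angles in rad, forces in N, time in s.
With the tool pointing down it reaches from about 400 to 925 mm from the base axis. Payload 12.5 kg.
Tool frame: the origin (TCP) lies at the very end of the fingers, on their centre line; the grasp point (between the pads) lies 19 mm behind it; z points along the fingers, y is the line along which they close (so a half turn about z gives the same grasp; the last joint's range is limited). The gripper opens to 95 mm and grips with 3 to 60 N. Pads are 20 mm wide; open, the fingers measure 119 mm over their backs; the gripper's body (75 mm by 180 mm) begins 59 mm behind the grasp point.
Start: joints at [-1.217, 0.491, 1.559, -0, 1.092, -0.106], TCP at [277.38, -560.096, 214.661] pointing down, gripper open.
Joint ranges: [-3.1, 3.1], [-0.84, 2.19], [0.05, 2.79], [-1.13, 4.28], [0.06, 2.93], [-2.69, 2.69]. Speed limits (rad/s): [2.22, 2.22, 2.79, 3.14, 3.14, 3.14].

### API

Orientations are given as [roll, pitch, yaw] about the fixed x, y, z axes, in that order (R = Rz(yaw) Ry(pitch) Rx(roll)).
In Python, from cell import env gives the robot as it stands.
- The arm moves only by the tool steer_hand, called after "Call:" as name(argument=value, ...), one argument or row to a line, values as JSON. Schema: {"type":"object","properties":{"increments":{"type":"array","items":{"type":"array","items":{"type":"array","items":{"type":"number"},"minItems":5,"maxItems":5},"minItems":1,"maxItems":5},"minItems":1,"maxItems":1},"only":{"type":"string"},"quiet":{"type":"boolean"},"lines":{"type":"string"}},"required":["increments"],"additionalProperties":false}. increments is a list that holds a single list of rows (three levels of brackets), with 1 to 5 rows, each of 5 numbers: dx, dy, dz in mm, then a turn about the tool's z in rad, then the opening from 0.0 (shut) to 1.0 (fully open); each row is the pose to reach, as a shift and turn from the pose commanded when the call began, along the tool's axes at that moment; what a row does not reach only later rows make up. A row lasts 1/12 s, in which the tool goes at most 41.7 mm and 0.125 rad, less where a joint would pass 70% of its speed; a pose out of reach is approached as far as the arm can. The fingers move at their own pace and stop on an object; the grip force is fixed at half the most. Time passes only in rows, so rows that do not move let the fingers close. The tool returns the time, the measured TCP pose, the force, the opening and the grip force at its end. only (a regular expression) keeps the lines of the reply that match it, lines (a string "A,B") keeps lines A to B, and quiet returns only ok. Input that does not fit is refused with a message, and nothing moves.
- env.state(): the state, without advancing time (a new reading comes with each control period).
- env.read_camera(name): name is "side" or "top" or "wrist"; returns (picture, depth): 384x512x3 uint8, red, green, blue; 384x512 float32, mm along the optical axis (not along the pixel's ray), 0 where there is no reading.
- env.camera_info(name): a dict with "vertical_fov" (degrees; the focal length in pixels is half the picture's height over the tangent of half this angle, whatever the lens; pixels are square), "cx", "cy" (the principal point, pixels), "origin" and "attitude" of the camera in the world. Camera axes: x right, y down, z forward; pixel columns grow to the right and rows downward; lengths in mm; the calibration is good to about 2 mm. A picture is of the moment at which its call begins: read the wrist's pose just before it. camera_info takes no time and is no camera call; for the wrist camera it gives the pose at the moment of the call.
- env.job_done(): hands the job in; it is judged then, once.
The state is a dict: "t": time; "joints": joint angles; "qvel": joint speeds; "tau": joint torques, N m; "eef_pos": TCP position; "tcp_rot": TCP orientation; "ft_force": force on the tool from outside, world axes, zero at the start; "moment": the same for the moment, N m; "opening": opening from 0.0 (shut) to 1.0 (fully open); "grip_force": force on a finger pad.
Only numpy, scipy, OpenCV 4.12 (cv2) and the standard library are available. Lean on these libraries where they do the work, as an engineer would, in place of code of your own. Each camera call takes 0.05 s, during which the arm holds its last target. There are 200 camera calls.

### The job

Fit the jaw-coupling half on the pump's upright shaft. In its close-fitting box only the jaws can be reached, so lift it out by one of them, set it upright on the shaft end and let go, so that it rests on top of the key; then take it anew round its collar, turn it on the shaft until its keyway drops over the key, and leave it fully home on the shaft's shoulder. Do not push the other things about.

Things in the scene. Friction and masses are not known exactly. Their poses are not given: they have to be found in the camera images.
- coupling: The jaw-coupling half, bare light metal, 92 mm long, 0.3 to 0.65 kg, upright in its box at any angle. From below: a hub 42 mm across and 50 mm long, a collar 64 mm across and 20 mm long, three jaws 22 mm high. Origin: centre of the hub's end face; z: along the bore to the jaws. 24 mm bore; the keyway, on its +x side, runs right through, 10 mm wide, to 16.5 mm from the axis.
- collar (a point): Point on the coupling half's axis in the middle of its collar, 60 mm above the hub's end face; the collar can be gripped all round (64 mm). The jaws, each 54 degrees of a ring from 20.5 to 31.5 mm radius (11 mm thick), stand on the collar 70 to 92 mm from the hub end, at 60, 180 and 300 degrees from +x about z; between and inside them it is free (41 mm across).
- kit_box: Open brown box, fixed, 78 x 149 x 74 mm (along its x, y, z), walls and floor 3 mm. Origin: under its centre. Two pockets side by side along y, 72 mm square, their centres 36.5 mm to either side: the coupling half stands in the one at +y, its collar level with the rim and with no room for a finger beside it, only its jaws above the rim; a tin stands in the other.
- shaft: The pump's upright steel shaft, 22.4 mm across, chamfered end. Origin: on its axis on the top face of its shoulder (35 mm across), the hub's seat, 82 mm above the worktop; z up. The key, 8 mm wide and 4 mm proud, on the +x side, reaches from the shoulder to 26 mm above it; the 26 mm above that are plain. Stiff: it does not turn by hand; starts at any angle.
- shaft_end (a point): Centre of the shaft's end face, 52 mm above the shoulder, 134 mm above the worktop. The fixed clutter near by is under 155 mm high, but the open lid of the chest behind the pump is 235 mm high; the castings on the left of the table are best crossed with the fingers 300 mm up.
- pump: The gear pump, fixed, bolted shaft up on a steel base plate 120 x 84 x 10 mm. Origin: under the plate on the shaft's axis (the plate reaches 48 mm to -x, 72 mm to +x of it). Its body and lozenge flange (106 x 72 mm along x, y, centred 12 mm to +x) reach 69 mm above the worktop, a round spigot 52 mm across 77 mm.
- piston: Bystander: dark piston standing on its crown, rod up, 72 x 61 x 160 mm; origin under its centre.
- tin: Bystander: small round tin, 58 mm across, 62 mm high, standing in the box's other pocket; origin under its centre.
- dist_cap: Bystander: black distributor cap with upright stubs, 62 x 72 x 52 mm; origin under its centre.
- carton_grey: Bystander: pale closed carton, 62 x 68 x 53 mm; origin under its centre.
- carton_flat: Bystander: small low closed carton, 48 x 55 x 34 mm; origin under its centre.
- caliper: Bystander: vernier caliper lying flat, 74 x 200 x 12 mm; origin under its centre.

How it is judged (in metres and radians):
On the way:
1. the coupling half is on the shaft end, let go, upright and at rest on top of the key (z of coupling in the frame of shaft between 0.021 and 0.031 m and horizontal distance between coupling and shaft below 0.006 m and angle between coupling's own z axis and vertical below 0.15 rad and contact force between the fingers and coupling below 0.05 N and linear speed of coupling below 0.02 m/s), for 0.3 s.
At the end, for the whole second after the job is handed in: The coupling half is on the shaft, upright within 0.05 rad, its hub end within 3 mm of the shoulder and its axis within 3 mm of the shaft's, its keyway over the key (within 0.14 rad), at rest and released (z of coupling in the frame of shaft between -0.003 and 0.003 m and horizontal distance between coupling and shaft below 0.003 m and angle between coupling's own z axis and vertical below 0.05 rad and angle between the x axis of coupling and the x axis of shaft, either way round below 0.14 rad and linear speed of coupling below 0.01 m/s); the robot touches nothing.
It fails at once if a bystander is pushed more than 30 mm from its place (distance of any of piston, tin, dist_cap, carton_grey, carton_flat, caliper from where it was at the start of the episode above 0.03 m).
It also fails if it takes over 72 s, if anything falls off the work surface, if the arm or the gripper's body presses on something with over 40 N, if the wrist force passes 120 N, or if a joint passes its speed limit or range.

## Working session

There is one attempt and no reset: what is moved stays moved. The work goes in short steps, Python scripts to look and compute and a tool call to move; the robot and the scene stay as the last step left them, time stands still between calls to the robot, and variables do not carry over. Pictures are saved under pics/ and viewed, at most 12 in all, crops included, and the job is handed in when it is done.

```bash
ls; mkdir -p pics
```

Run:
```python
from cell import env
import cv2,numpy as np
s=env.state();print(s['t'],s['eef_pos'],s['tcp_rot'])
for n in ["side","top","wrist"]:
    i=env.camera_info(n);print(n,i)
    p,d=env.read_camera(n);np.savez(f'pics/{n}0.npz',p=p,d=d)
    cv2.imwrite(f'pics/{n}0.png',p[:,:,::-1])
```

```text
cell.py
pics
0.0 [ 277.27581046 -559.86274084  214.06153448] [-3.14051613e+00 -1.17367141e-04  4.59765750e-01]
side {'vertical_fov': 46.383738879922575, 'cx': 258.26165511273257, 'cy': 187.71089289085907, 'origin': array([457.20101138, 661.93326712, 729.33643263]), 'attitude': array([-2.13580997,  0.01720481, -3.08620954])}
top {'vertical_fov': 57.310725158256275, 'cx': 256.8183257593524, 'cy': 190.1611967092295, 'origin': array([ 405.45253608, -339.05694068,  941.06789957]), 'attitude': array([-3.02321006, -0.01299325, -1.58472365])}
wrist {'vertical_fov': 61.89979393701273, 'cx': 256.59319563699194, 'cy': 190.59403260997755, 'origin': array([ 346.4016209 , -525.84483318,  384.26816264]), 'attitude': array([ 2.86354854e+00,  1.80980208e-03, -1.11040664e+00])}
```

View pics/top0.png

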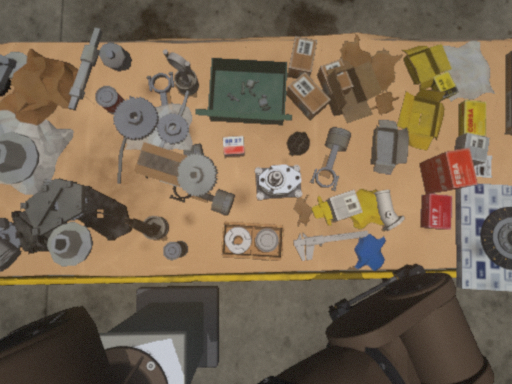

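View pics/side0.png

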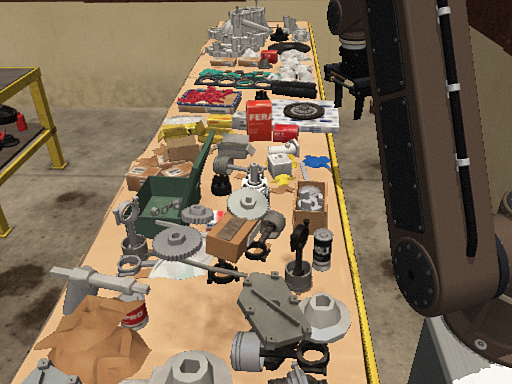

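The top view shows the brown box at (253,241), with the coupling in its left pocket at (238,240) and the tin at (267,240). The pump with its shaft is at (278,181). In the side view the pump is at (255,180) and the box at (310,205), with the chest lid behind the pump.

Create h.py:
```python
import numpy as np,cv2
from scipy.spatial.transform import Rotation as R
from cell import env
def cam(n):
    i=env.camera_info(n); i['f']=192/np.tan(np.radians(i['vertical_fov']/2)); i['R']=R.from_euler('xyz',i['attitude']).as_matrix(); return i
def ray(i,u,v):
    u=np.asarray(u,float);v=np.asarray(v,float)
    return np.stack([(u-i['cx'])/i['f'],(v-i['cy'])/i['f'],np.ones_like(u)],-1)
def plane(i,u,v,z):
    d=ray(i,u,v)@i['R'].T; return i['origin']+d*((z-i['origin'][2])/d[...,2])[...,None]
def pts(i,d):
    v,u=np.mgrid[:384,:512]; return (ray(i,u,v)*d[...,None])@i['R'].T+i['origin']
def proj(i,P):
    c=(np.asarray(P,float)-i['origin'])@i['R']; return c[...,0]/c[...,2]*i['f']+i['cx'],c[...,1]/c[...,2]*i['f']+i['cy']
def tool(P):  # world delta from commanded ~ measured pose in tool axes
    s=env.state(); T=R.from_euler('xyz',s['tcp_rot']).as_matrix(); return (np.asarray(P)-s['eef_pos'])@T
def snap(n,tag):
    i=cam(n);p,d=env.read_camera(n);np.savez(f'pics/{tag}.npz',p=p,d=d,i=np.array(i,dtype=object));cv2.imwrite(f'pics/{tag}.png',p[:,:,::-1]);return i,p,d
def two(i,a,j,b): # closest point of two rays
    da=i['R']@ray(i,*a);db=j['R']@ray(j,*b)
    A=np.stack([da,-db],1);t=np.linalg.lstsq(A,j['origin']-i['origin'],rcond=None)[0]
    p,q=i['origin']+da*t[0],j['origin']+db*t[1];return (p+q)/2,np.linalg.norm(p-q)
```

Run:
```python
from h import *
i=cam('top');z=np.load('pics/top0.npz');P=pts(i,z['d'])
for u,v in [(238,240),(231,240),(267,240),(278,181),(293,180),(225,258),(282,225)]: print(u,v,P[v,u].round(),z['p'][v,u])
s=env.state();print(R.from_euler('xyz',s['tcp_rot']).as_matrix().round(3))
print('wrist cam in tool',tool(env.camera_info('wrist')['origin']))
```

```text
238 240 [ 385. -301.    2.] [167 125  87]
231 240 [ 387. -287.   70.] [197 192 187]
267 240 [ 385. -376.   59.] [166 157 152]
278 181 [ 528. -403.   93.] [102  97  93]
293 180 [ 534. -443.   68.] [202 203 209]
225 258 [ 338. -266.   -4.] [183 144 104]
282 225 [ 423. -419.   -0.] [160 123  86]
[[ 0.896  0.444 -0.   ]
 [ 0.444 -0.896  0.001]
 [ 0.    -0.001 -1.   ]]
wrist cam in tool [ 7.70732964e+01 -5.74113397e-03 -1.70139097e+02]
```
Camera 77mm ahead in tool x, tilted back toward TCP (0.28 rad?). Camera forward: roll 2.86 ... tilt 16° presumably back toward the TCP. Height above table: z 384; looks towards TCP at 170*tan16=48.. so near 110 ahead... fine.

Call:
steer_hand(
  increments=[
    [[25, -20, -25, 0, 1], [60, -45, -50, 0, 1], [90, -65, -66, 0, 1], [125, -90, -66, 0, 1], [160, -115, -66, 0, 1]],
  ],
)

```text
t: 0.57
eef_pos: [366.5, -391.8, 281.6]
tcp_rot: [3.14, -0.0, 0.459]
ft_force: [2.0, -0.7, 0.3]
opening: 0.999
grip_force: 0.0
```

Call:
steer_hand(
  increments=[
    [[30, -20, 0, 0, 1], [52, -36, 0, 0, 1], [52, -36, 0, 0, 1], [52, -36, 0, 0, 1]],
  ],
)

```text
t: 0.9
eef_pos: [397.1, -336.8, 280.8]
tcp_rot: [3.141, 0.0, 0.462]
ft_force: [-0.4, 0.1, -0.8]
opening: 1.001
grip_force: 0.0
```

Run:
```python
from h import *
i,p,d=snap('wrist','w1')
for P in [(386,-303,70),(530,-400,134)]: print(proj(i,P))
```

```text
(np.float64(227.5680227513593), np.float64(161.16986891936355))
(np.float64(380.1029163174919), np.float64(84.0643653158847))
```

View pics/w1.png

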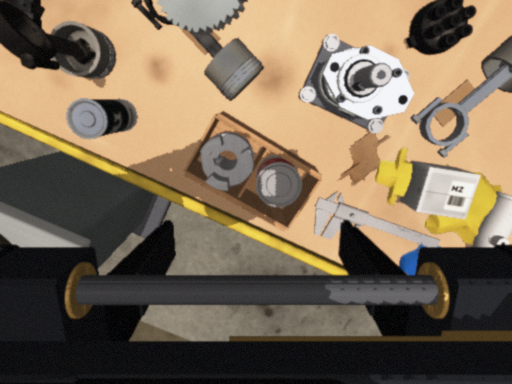

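Wrist view: coupling at about (228,161), tin at (279,182), shaft end at about (380,75) and key near it. The fingers fill the bottom of the picture.

Run:
```python
from h import *
z=np.load('pics/w1.npz',allow_pickle=True);i=z['i'].item();P=pts(i,z['d']);p=z['p']
def reg(c,r,zl,zh):
    m=(np.hypot(P[...,0]-c[0],P[...,1]-c[1])<r)&(P[...,2]>zl)&(P[...,2]<zh)&(z['d']>0);return m
m=reg((386,-303),45,82,105).astype('uint8')
n,l,st,ce=cv2.connectedComponentsWithStats(m)
for k in range(1,n):
    q=P[l==k];print('jaw',len(q),q.mean(0).round(1),np.median(q[:,2]).round(1),ce[k].round())
m=reg((386,-303),45,64,78);print('collar z',np.median(P[m][:,2]))
m=reg((530,-400),25,120,150);q=P[m];print('shaft',len(q),q.mean(0),np.median(q[:,2]))
(c,r)=cv2.minEnclosingCircle(q[:,:2].astype('float32'));print(c,r)
m=reg((530,-400),30,98,118);print('key?',P[m].mean(0),m.sum())
crop=cv2.resize(p[30:230,180:430,::-1],None,fx=3.2,fy=3,interpolation=cv2.INTER_CUBIC)
a=cv2.resize(p[115:215,180:280,::-1],(400,400),interpolation=cv2.INTER_CUBIC)
b=cv2.resize(p[30:130,325:425,::-1],(400,400),interpolation=cv2.INTER_CUBIC)
cv2.imwrite('pics/c1.png',np.hstack([a,b]))
```

```text
jaw 241 [ 399.6 -279.2   94.5] 95.1 [211. 145.]
jaw 232 [ 402.4 -322.3   94.5] 95.0 [247. 160.]
jaw 262 [ 363.4 -303.1   93.4] 94.8 [218. 182.]
collar z 73.23366024818469
shaft 539 [ 536.41274478 -394.26836235  132.24226658] 133.47293806682234
(537.3095703125, -395.5027770996094) 11.134685516357422
key? [ 530.76781523 -389.09574604  108.05093508] 173
```

View pics/c1.png

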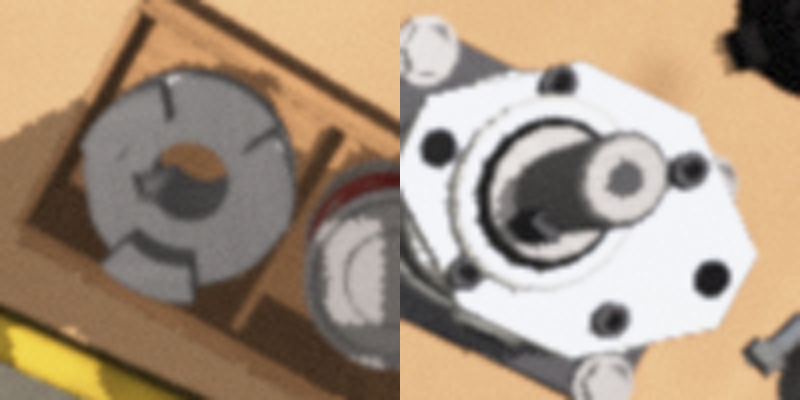

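The crops show the coupling's keyway on the left of the bore at crop (150,180), i.e. between two jaws. The shaft end is at crop (625,180) and the dark key near (535,225). Next, a matching view of the shaft.

Call:
steer_hand(
  increments=[
    [[18, 30, 0, -0.06, 1], [37, 60, 0, -0.12, 1], [55, 90, 0, -0.126, 1], [74, 120, 0, -0.126, 1], [91, 149, 0, -0.126, 1]],
  ],
)

```text
t: 1.37
eef_pos: [544.9, -433.3, 280.0]
tcp_rot: [-3.141, 0.0, 0.584]
ft_force: [0.2, -0.2, 0.3]
opening: 1.002
grip_force: 0.0
```

Call:
steer_hand(
  increments=[
    [[0, 0, 0, 0, 1], [0, 0, 0, 0, 1]],
  ],
)

```text
t: 1.53
eef_pos: [544.0, -432.6, 278.6]
tcp_rot: [-3.139, 0.001, 0.585]
ft_force: [-1.2, -0.4, -0.8]
opening: 1.003
grip_force: 0.0
```

Create meas.py:
```python
from h import *
def shaft(tag,c=(537,-395)):
    z=np.load(f'pics/{tag}.npz',allow_pickle=True);i=z['i'].item();P=pts(i,z['d']);ok=z['d']>0
    r=np.hypot(P[...,0]-c[0],P[...,1]-c[1])
    m=(r<18)&(P[...,2]>130)&(P[...,2]<138)&ok
    u,v=np.where(m)[::-1];cnt=cv2.findContours(m.astype('uint8'),0,1)[0];cnt=max(cnt,key=len)
    (e,ax,an)=cv2.fitEllipse(cnt);zz=np.median(P[m][:,2]);C=plane(i,e[0],e[1],zz)
    print(tag,'end',e,ax,'z',zz,'C',C,'mean',P[m].mean(0))
    r=np.hypot(P[...,0]-C[0],P[...,1]-C[1]);k=(r>12.5)&(r<17)&(P[...,2]>84)&(P[...,2]<111)&ok
    q=P[k]-C;a=np.degrees(np.arctan2(q[:,1],q[:,0]))
    print('key n',k.sum(),'ang hist',np.histogram(a,np.arange(-180,181,15))[0]);
    k&=P[...,2]>100;q=P[k]-C;print('keytop',k.sum(),P[k].mean(0),np.degrees(np.arctan2(q[:,1].mean(),q[:,0].mean())))
    return i,C
```

Run:
```python
from meas import *
i,p,d=snap('wrist','w2');shaft('w1');shaft('w2');u,v=proj(i,(537,-395,134));u,v=int(u),int(v)
print(u,v);w=70;c=p[max(v-w,0):v+w,max(u-w,0):u+w,::-1];cv2.imwrite('pics/c2.png',cv2.resize(c,(560,560),interpolation=cv2.INTER_CUBIC))
```

```text
w1 end (379.69036865234375, 74.46744537353516) (21.94483184814453, 24.708127975463867) z 133.6711358732619 C [ 537.10461545 -395.15106444  133.67113587] mean [ 537.11080396 -395.20755601  133.53894314]
key n 64 ang hist [ 1  0  0  0  0  0  0  0  0  0  0  0  0  0  0  0  0  0  0  0  0  8 28 27]
keytop 31 [ 523.73705256 -391.30430552  105.95691261] 163.94586650353997
w2 end (223.42088317871094, 163.1371612548828) (20.708145141601562, 21.245071411132812) z 133.90287736568672 C [ 538.39671213 -395.95412095  133.90287737] mean [ 538.37104132 -395.97397031  133.70556998]
key n 0 ang hist [0 0 0 0 0 0 0 0 0 0 0 0 0 0 0 0 0 0 0 0 0 0 0 0]
keytop 0 [nan nan nan] nan
221 163meas.py:12: RuntimeWarning: Mean of empty slice.
  k&=P[...,2]>100;q=P[k]-C;print('keytop',k.sum(),P[k].mean(0),np.degrees(np.arctan2(q[:,1].mean(),q[:,0].mean())))
  ret = um.true_divide(
  ret = ret.dtype.type(ret / rcount)
```

View pics/c2.png

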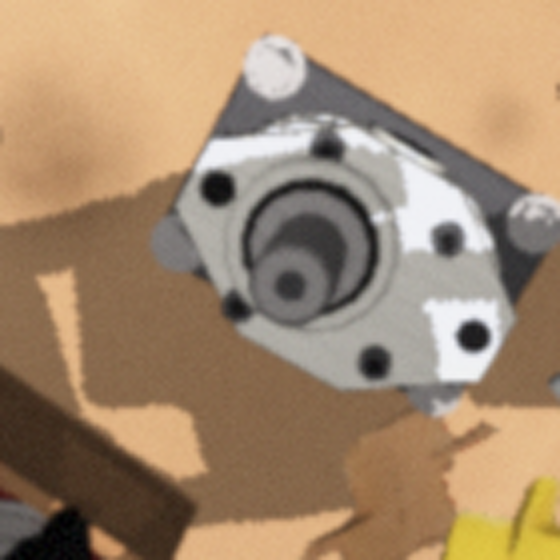

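The crop shows the shaft end at (290,285), displaced toward the lower left. The key is hidden behind the shaft, so it lies on the −x side. I'll take one view from that side on the way back.

Call:
steer_hand(
  increments=[
    [[-33, -20, 0, 0, 1], [-66, -40, 0, 0, 1], [-101, -62, 0, 0, 1], [-101, -62, 0, 0, 1], [-101, -62, 0, 0, 1]],
  ],
)

```text
t: 2.0
eef_pos: [423.3, -435.3, 281.9]
tcp_rot: [3.14, -0.0, 0.583]
ft_force: [1.0, -0.1, -0.5]
opening: 1.002
grip_force: 0.0
```

Run:
```python
from meas import *
i,p,d=snap('wrist','w3');i,C=shaft('w3')
for t in ['w1','w3']:
    z=np.load(f'pics/{t}.npz',allow_pickle=True);i=z['i'].item();P=pts(i,z['d']);C=[537.1,-395.15] if t=='w1' else C
    dx=P[...,0]-C[0];dy=P[...,1]-C[1];r=np.hypot(dx,dy);k=(r>11.6)&(r<18)&(P[...,2]>106)&(P[...,2]<111)
    print(t,k.sum(),np.degrees(np.arctan2(dy[k],dx[k])).round(),r[k].round(1))
u,v=map(int,proj(i,(537,-395,115)));c=p[max(v-40,0):v+40,u-40:u+40,::-1];print(u,v,c.shape);cv2.imwrite('pics/c3.png',cv2.resize(c,None,fx=7,fy=7,interpolation=cv2.INTER_CUBIC))
```

```text
w3 end (289.0817565917969, 54.32682418823242) (22.588953018188477, 24.759004592895508) z 133.82669771839392 C [ 537.2555116  -395.92815457  133.82669772] mean [ 537.26286604 -395.93289096  133.67300452]
key n 40 ang hist [ 1  0  0  1  0  0  0  0  0  0  0  0  0  0  0  0  0  0  0  0  0  3 17 18]
keytop 26 [ 524.00428811 -392.01908347  106.90729991] 163.564099183194
w1 27 [ 148.  149.  150.  154.  153.  154.  156.  160.  156.  158.  160.  165.
  168.  161.  163.  169.  171.  174.  166.  171.  174.  178. -179.  173.
  176. -180.  178.] [12.2 13.7 13.3 12.  14.  13.7 13.  12.2 14.7 14.1 13.6 12.4 11.9 14.7
 14.1 12.9 12.5 12.1 14.8 13.7 13.3 12.7 12.5 14.6 14.1 13.6 15. ]
w3 27 [ 149.  151.  153.  152.  154.  157.  159.  158.  160.  163.  166.  160.
  163.  166.  169.  173.  166.  169.  172.  176.  179.  172.  175.  178.
 -178.  177. -179.] [11.9 13.2 12.2 14.4 13.6 12.7 12.  14.2 13.1 12.4 11.7 14.5 13.8 12.9
 12.3 11.7 14.4 13.8 13.1 12.6 12.  14.3 13.9 13.2 12.7 14.6 13.8]
286 56 (80, 80, 3)
```

View pics/c3.png

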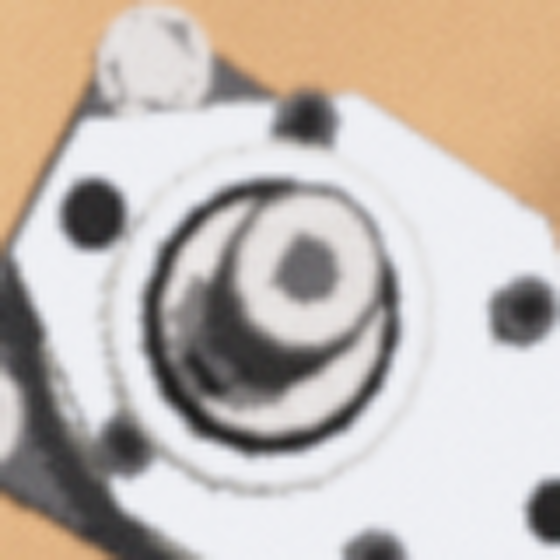

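The crop shows the shaft end at (305,260) and the key's dark end face at about (205,365). Depth points put the key at about 165° in the world. Now the same view over the coupling.

Call:
steer_hand(
  increments=[
    [[9, -32, 0, 0, 1], [19, -65, 0, 0, 1], [29, -97, 0, 0, 1], [29, -97, 0, 0, 1], [29, -97, 0, 0, 1]],
  ],
)

```text
t: 2.47
eef_pos: [396.9, -337.1, 281.3]
tcp_rot: [3.14, -0.0, 0.588]
ft_force: [0.8, -0.7, 0.0]
opening: 0.997
grip_force: 0.0
```

Add to meas.py:
```python
def coup(tag,c=(388.5,-301.5),zt=95):
    z=np.load(f'pics/{tag}.npz',allow_pickle=True);i=z['i'].item();P=pts(i,z['d']);ok=z['d']>0
    r=np.hypot(P[...,0]-c[0],P[...,1]-c[1])
    m=(r<40)&(abs(P[...,2]-zt)<5)&ok
    n,l,st,ce=cv2.connectedComponentsWithStats(m.astype('uint8'));js=[]
    for k in range(1,n):
        if st[k,4]>60: js.append(np.r_[P[l==k].mean(0)])
    js=np.array(js);zz=np.median(P[m][:,2])
    from scipy.optimize import least_squares
    q=P[m][:,:2]
    C=js.mean(0)[:2]; a=np.degrees(np.arctan2(js[:,1]-C[1],js[:,0]-C[0]))
    print(tag,'jaws',js.round(1).tolist(),'C',C,'z',zz,'ang',a,'yaw mod120',np.degrees(np.angle(np.exp(3j*np.radians(a)).mean()*-1)/3),'R',np.hypot(*(js[:,:2]-C).T))
    # collar outline
    m=(r<33.5)&(P[...,2]>zt-30)&ok;o=cv2.findContours(m.astype('uint8'),0,1)[0]
    cl=(r<36)&(abs(P[...,2]-zt+22)<4)&ok;print('collar z',np.median(P[cl][:,2]),'encl',cv2.minEnclosingCircle(P[cl|((r<36)&(abs(P[...,2]-zt)<3))][:,:2].astype('float32')))
    return C
```

Run:
```python
from meas import *
s=env.state();print(s['eef_pos'],s['tcp_rot'])
snap('wrist','w4');coup('w4');coup('w1')
i=cam('wrist');print(proj(i,(388.5,-301.5,95)))
```

```text
[ 396.88637031 -337.10538933  281.33182075] [ 3.14019643e+00 -2.64113463e-04  5.87779615e-01]
w4 jaws [[399.3, -278.9, 94.9], [401.8, -322.4, 94.9], [362.6, -302.8, 94.8]] C [ 387.91137689 -301.36538213] z 94.96705573893391 ang [  63.07994435  -56.55706741 -176.76554957] yaw mod120 3.2524421852225287 R [25.16350216 25.17729264 25.30837272]
collar z 73.06787071927118 encl ((390.1544494628906, -299.9999084472656), 34.530574798583984)
w1 jaws [[399.2, -279.0, 95.0], [401.9, -322.5, 95.0], [362.9, -303.0, 94.7]] C [ 388.00054865 -301.49795556] z 95.05050977551497 ang [  63.62440358  -56.41912987 -176.46696294] yaw mod120 3.5794369223083384 R [25.16525165 25.20054391 25.16634399]
collar z 73.0984805205592 encl ((390.0357666015625, -300.2948303222656), 34.559574127197266)
(np.float64(225.27043704599214), np.float64(158.3431413603695))
```

Call:
steer_hand(
  increments=[
    [[6, -4, 30, 0, 0.42], [12.3, -8.7, 65, 0, 0.42], [12.3, -8.7, 100, 0, 0.42], [12.3, -8.7, 135, 0, 0.42], [12.3, -8.7, 160, 0, 0.42]],
  ],
)

```text
t: 2.93
eef_pos: [401.9, -324.5, 117.7]
tcp_rot: [-3.14, 0.0, 0.586]
ft_force: [0.4, 0.6, -0.3]
opening: 0.708
grip_force: 0.0
```

Call:
steer_hand(
  increments=[
    [[0, 0, 0, 0, 0.42], [0, 0, 10, 0, 0.42], [0, 0, 20, 0, 0.42], [0, 0, 20, 0, 0.42]],
  ],
)

```text
t: 3.27
eef_pos: [401.9, -324.5, 100.0]
tcp_rot: [-3.141, 0.0, 0.586]
ft_force: [-0.1, -0.2, -0.4]
opening: 0.442
grip_force: 0.0
```

Run:
```python
from meas import *
i,p,d=snap('wrist','w5')
i,p,d=snap('side','s5')
s=env.state();print(s['eef_pos'],tool((402.3,-323.1,76.5)));u,v=map(int,proj(i,(400,-320,110)));c=p[v-50:v+50,u-50:u+50,::-1]
cv2.imwrite('pics/c5.png',np.hstack([cv2.imread('pics/w5.png')[:,60:460],cv2.resize(c,(384,384),interpolation=cv2.INTER_CUBIC)]))
```

```text
[ 402.11428367 -324.5760516   101.20933349] [ 0.96658131 -1.15340562 24.70829327]
```

View pics/c5.png

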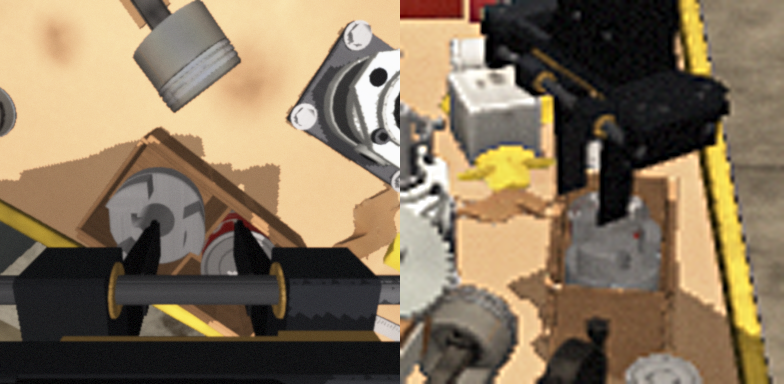

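The wrist view shows the left finger over the bore and the right one over the tin pocket, with the jaw between them. The side view agrees. Going down and closing.

Call:
steer_hand(
  increments=[
    [[1, -1, 12, 0, 0.42], [1, -1, 20, 0, 0.42], [1, -1, 23.5, 0, 0.42], [1, -1, 23.5, 0, 0.42]],
  ],
)

```text
t: 3.7
eef_pos: [402.0, -322.7, 76.8]
tcp_rot: [-3.141, 0.0, 0.586]
ft_force: [0.8, 0.1, 0.4]
opening: 0.423
grip_force: 0.0
```

Call:
steer_hand(
  increments=[
    [[0, 0, 0, 0, 0], [0, 0, 0, 0, 0], [0, 0, 0, 0, 0], [0, 0, 0, 0, 0], [0, 0, 0, 0, 0]],
  ],
)

```text
t: 4.12
eef_pos: [402.1, -322.8, 77.3]
tcp_rot: [3.141, -0.0, 0.586]
ft_force: [-0.7, 1.4, 3.3]
opening: 0.134
grip_force: 30.1
```

Call:
steer_hand(
  increments=[
    [[0, 0, 0, 0, 0], [0, 0, -8, 0, 0], [0, 0, -20, 0, 0], [0, 0, -35, 0, 0], [0, 0, -50, 0, 0]],
  ],
)

```text
t: 4.53
eef_pos: [401.8, -322.6, 127.6]
tcp_rot: [-3.141, 0.0, 0.586]
ft_force: [-0.1, -0.7, -4.9]
opening: 0.132
grip_force: 30.0
```

Call:
steer_hand(
  increments=[
    [[0, 0, -20, 0, 0], [0, 0, -50, 0, 0], [0, 0, -80, 0, 0], [0, 0, -110, 0, 0], [0, 0, -110, 0, 0]],
  ],
)

```text
t: 4.95
eef_pos: [403.2, -323.9, 242.4]
tcp_rot: [3.134, -0.001, 0.586]
ft_force: [1.2, -1.2, -5.8]
opening: 0.136
grip_force: 30.0
```

Run:
```python
from meas import *
i,p,d=snap('wrist','w6'); j,q,e=snap('side','s6'); k,r,f=snap('top','t6')
def crop(p,i,P,w):
    u,v=map(int,proj(i,P)); print(u,v);v0,u0=max(v-w,0),max(u-w,0); return cv2.resize(p[v0:v+w,u0:u+w,::-1],(380,380),interpolation=cv2.INTER_CUBIC)
P=env.state()['eef_pos']
cv2.imwrite('pics/c6.png',np.hstack([crop(q,j,P-[0,0,20],45),crop(r,k,P,45)]))
```

```text
306 149
243 234
```

View pics/c6.png

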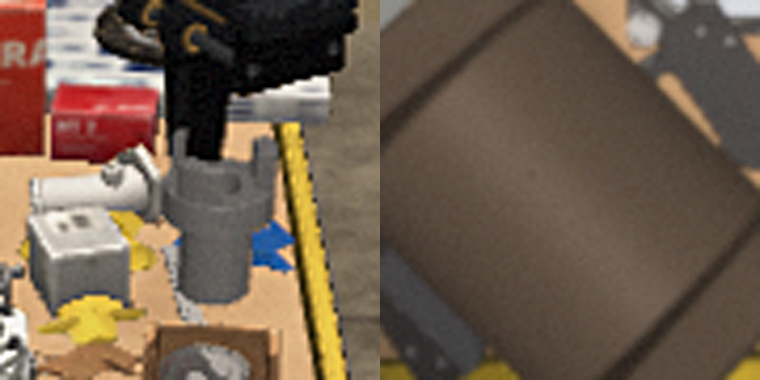

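The side crop shows the coupling held upright by one jaw, with hub, collar and two free jaws visible. The arm blocks the top view. I'll measure its axis in the hand.

Add to meas.py:
```python
from scipy.optimize import least_squares
def hub(tag,c,z0,z1,rad=21.):
    z=np.load(f'pics/{tag}.npz',allow_pickle=True);i=z['i'].item();P=pts(i,z['d']);ok=z['d']>0
    m=(np.hypot(P[...,0]-c[0],P[...,1]-c[1])<40)&(P[...,2]>z0)&(P[...,2]<z1)&ok
    m=cv2.erode(m.astype('uint8'),np.ones((3,3)))>0
    q=P[m];zm=(z0+z1)/2
    def f(x):
        n=np.array([x[2],x[3],1]);n/=np.linalg.norm(n);w=q-[x[0],x[1],zm];return np.linalg.norm(w-np.outer(w@n,n),axis=1)-rad
    s=least_squares(f,[c[0],c[1],0,0],loss='soft_l1');sd=np.sqrt(np.mean(f(s.x)**2))
    print(tag,'axis at z',zm,s.x.round(2),'n',len(q),'rms',sd);return s.x
```

Run:
```python
from meas import *
P=env.state()['eef_pos'];T=R.from_euler('xyz',env.state()['tcp_rot']).as_matrix();c=P[:2]-26*T[:2,1]*1
print(P,'pred axis',c)
hub('s6',c,P[2]-75+5,P[2]-75+45)
z=np.load('pics/w6.npz',allow_pickle=True);i=z['i'].item()
print([np.round(proj(i,[*c,P[2]+k])) for k in (18,-4,-75)])
Q=pts(i,z['d']);m=(np.hypot(Q[...,0]-c[0],Q[...,1]-c[1])<45)&(Q[...,2]>150)
n,l,st,ce=cv2.connectedComponentsWithStats(m.astype('uint8'))
for k in range(1,n):
    if st[k,4]>40: print(st[k],Q[l==k].min(0),Q[l==k].max(0))
coup('w6',c,P[2]+18)
# shaft from side, top
for t,cc in(('s6',(537.5,-395.5)),):
    hub(t,cc,112,132,11.2)
```

```text
[ 401.55897017 -322.2964684   236.24952294] pred axis [ 387.18397527 -300.63178148]
s6 axis at z 186.24952294398696 [ 3.8936e+02 -3.0295e+02 -6.0000e-02  6.0000e-02] n 162 rms 1.4694158300490616
[array([205., 248.]), array([210., 232.]), array([222., 198.])]
[    0   175   309   209 36370] [ 366.7600252  -336.75097084  167.8412403 ] [ 430.84698149 -255.64324192  365.93676557]
w6 jaws [[408.1, -281.3, 255.1], [411.7, -316.7, 254.5]] C [ 409.90643528 -299.01174851] z 256.2369513194758 ang [ 95.67864715 -84.32135285] yaw mod120 5.663607763995389 R [17.81321152 17.81321152]
collar z 232.23379987510884 encl ((390.0172119140625, -303.5732727050781), 31.98491668701172)
s6 axis at z 122.0 [ 5.3794e+02 -3.9701e+02 -2.8000e-01  2.0000e-01] n 22 rms 1.6494796374929608
```

Add to meas.py:
```python
def hand(tag='h'):
    s=env.state();P=np.array(s['eef_pos']);T=R.from_euler('xyz',s['tcp_rot']).as_matrix();c=P[:2]-25*T[:2,1]
    i,p,d=snap('wrist',tag+'w');Q=pts(i,d);r=np.hypot(Q[...,0]-c[0],Q[...,1]-c[1])
    m=(r<33)&(abs(Q[...,2]-P[2]+4)<4.5)&(d>0);m=cv2.erode(m.astype('uint8'),np.ones((3,3)))>0;q=Q[m];g=0
    for _ in range(3):
        A=np.c_[q[:,0]-c[0],q[:,1]-c[1],np.ones(len(q))];co=np.linalg.lstsq(A,q[:,2],rcond=None)[0];q=q[abs(A@co-q[:,2])<1]
    print('P',P,'collar top plane: n',(-co[:2]).round(3),'z',co[2],len(q))
    X=[]
    for k in range(3): snap('side',tag+'s');X.append(hub(tag+'s',c,P[2]-72,P[2]-28))
    print('axis rel TCP',np.mean(X,0)-[*P[:2],0,0])
```

```bash
python3 -c "
from meas import *
hand('h1')"
```

```text
P [ 401.55897017 -322.2964684   236.24952294] collar top plane: n [-0.001 -0.002] z 231.95533568262698 1672
h1s axis at z 186.24952294398696 [ 3.8735e+02 -3.0123e+02  2.0000e-02  0.0000e+00] n 175 rms 1.3761847164055154
h1s axis at z 186.24952294398696 [ 3.8779e+02 -3.0149e+02 -2.0000e-02  1.0000e-02] n 176 rms 1.4895848324411893
h1s axis at z 186.24952294398696 [ 3.8758e+02 -3.0151e+02  3.0000e-02  3.0000e-02] n 182 rms 1.4395068649061298
axis rel TCP [-1.39864073e+01  2.08867947e+01  7.73530965e-03  1.40738742e-02]
```

Call:
steer_hand(
  increments=[
    [[4, 12, -17, 0, 0], [10, 35, -34, 0, 0], [18, 65, -34, 0, 0], [26, 95, -34, 0, 0], [30.6, 113.7, -34, 0, 0]],
  ],
)

```text
t: 5.72
eef_pos: [492.1, -402.1, 269.9]
tcp_rot: [-3.141, 0.0, 0.586]
ft_force: [-0.8, 0.7, -6.1]
opening: 0.13
grip_force: 30.0
```

Call:
steer_hand(
  increments=[
    [[0, 0, 0, 0, 0], [0, 0, 0, 0, 0], [0, 0, 0, 0, 0], [0, 0, 0, 0, 0], [0, 0, 0, 0, 0]],
  ],
)

```text
t: 6.13
eef_pos: [490.0, -400.2, 271.2]
tcp_rot: [-3.142, 0.0, 0.586]
ft_force: [-0.2, 0.4, -4.6]
opening: 0.132
grip_force: 30.0
```

```bash
python3 -c "
from meas import *
hand('h2')
for k in range(3): snap('wrist','w7');shaft('w7')
" 2>/dev/null
```

```text
P [ 489.97620248 -400.17320679  271.24194887] collar top plane: n [-0.003  0.001] z 266.7451461313012 1703
h2s axis at z 221.24194887036805 [ 4.7652e+02 -3.7945e+02 -1.0000e-02 -0.0000e+00] n 158 rms 1.6485983720239539
h2s axis at z 221.24194887036805 [ 4.7665e+02 -3.7949e+02 -1.0000e-02  3.0000e-02] n 178 rms 1.5557209996285177
h2s axis at z 221.24194887036805 [ 4.7731e+02 -3.7977e+02  5.0000e-02  3.0000e-02] n 177 rms 1.6425850678958354
axis rel TCP [-1.31498626e+01  2.06002248e+01  8.87434341e-03  1.71076909e-02]
w7 end (280.22601318359375, 137.0170135498047) (21.920440673828125, 22.375185012817383) z 133.89410679981575 C [ 537.91672923 -395.60464637  133.8941068 ] mean [ 537.89621894 -395.65398477  133.67028936]
key n 28 ang hist [ 0  0  0  0  0  0  0  0  0  0  1  0  0  0  0  0  0  0  0  0  0  7 11  9]
keytop 23 [ 524.72652981 -391.32469144  107.44406113] 162.0227938339709
w7 end (280.20513916015625, 137.1255340576172) (21.873411178588867, 22.30828094482422) z 133.85063271988722 C [ 537.85993998 -395.68543221  133.85063272] mean [ 537.85632645 -395.70664798  133.69207767]
key n 27 ang hist [ 0  0  0  0  0  0  0  0  0  0  0  0  0  0  0  0  0  0  0  0  0  7 10 10]
keytop 24 [ 524.66793944 -391.33130325  107.41083628] 161.73409900820988
w7 end (280.12860107421875, 137.08352661132812) (21.92562484741211, 22.359655380249023) z 133.85625739957047 C [ 537.88273528 -395.62210922  133.8562574 ] mean [ 537.85134082 -395.65726934  133.65871247]
key n 30 ang hist [ 0  0  0  0  0  0  0  0  0  1  0  0  0  0  0  1  0  0  0  0  0  6 12 10]
keytop 24 [ 524.6957884  -391.35604025  107.39552965] 162.07324523017255
```

Call:
steer_hand(
  increments=[
    [[8, 10, 0, 0, 0], [22, 25, 0, 0, 0], [36, 41, 0, 0, 0], [42.4, 47.9, 15, 0, 0], [42.4, 47.9, 30, 0, 0]],
  ],
)

```text
t: 6.9
eef_pos: [553.8, -417.3, 240.0]
tcp_rot: [3.14, -0.001, 0.587]
ft_force: [-0.3, -0.9, -5.0]
opening: 0.134
grip_force: 30.0
```

Call:
steer_hand(
  increments=[
    [[0, 0, 12, 0, 0], [0, 0, 24, 0, 0], [0, 0, 24, 0, 0], [0, 0, 24, 0, 0], [0, 0, 24, 0, 0]],
  ],
)

```text
t: 7.32
eef_pos: [552.2, -417.3, 217.9]
tcp_rot: [3.14, -0.0, 0.586]
ft_force: [0.2, 0.1, -5.2]
opening: 0.134
grip_force: 30.0
```

```bash
python3 -c "
from meas import *
print(tool((551.8,-416.7,212)))
hand('h3')
j,q,e=snap('side','s8')
u,v=map(int,proj(j,(537.8,-395.7,150)));w=40
i,p,d=snap('wrist','w8')
cv2.imwrite('pics/c8.png',np.hstack([cv2.resize(q[v-w:v+w,u-w:u+w,::-1],(384,384),interpolation=cv2.INTER_CUBIC),p[:,60:460,::-1]]))
" 2>/dev/null
```

```text
[ 0.00956578 -0.77831281  5.86817434]
P [ 552.21745919 -417.34920553  217.86903675] collar top plane: n [-0.003  0.006] z 213.3493607188291 1665
h3s axis at z 167.86903675229644 [ 5.3910e+02 -3.9654e+02  3.0000e-02  4.0000e-02] n 150 rms 1.6230792587967127
h3s axis at z 167.86903675229644 [ 5.3875e+02 -3.9664e+02  3.0000e-02  2.0000e-02] n 159 rms 1.6670181395913033
h3s axis at z 167.86903675229644 [ 5.3896e+02 -3.9672e+02  0.0000e+00  4.0000e-02] n 138 rms 1.7994660152546909
axis rel TCP [-1.32797119e+01  2.07146586e+01  2.02909707e-02  3.24371664e-02]
```

View pics/c8.png

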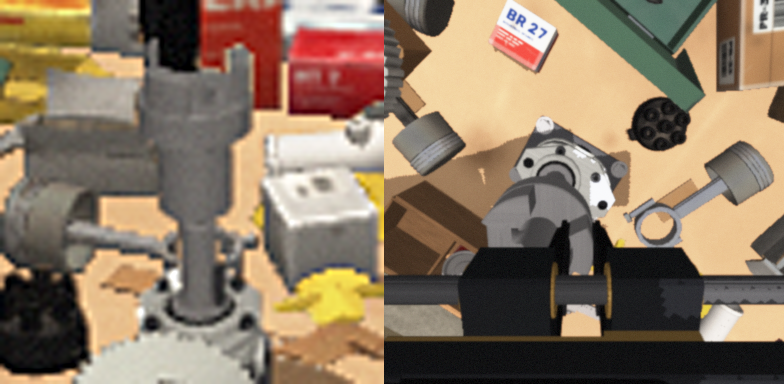

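The side crop shows the hub (centre column about 195) right above the shaft (about 197), so it is aligned within about 1 mm. The wrist view shows the coupling over the pump. Descending with force checks.

Call:
steer_hand(
  increments=[
    [[0, -0.8, 4, 0, 0], [0, -0.8, 8, 0, 0], [0, -0.8, 10.5, 0, 0], [0, -0.8, 12.5, 0, 0], [0, -0.8, 12.5, 0, 0]],
  ],
)

```text
t: 8.03
eef_pos: [551.6, -416.3, 203.8]
tcp_rot: [-3.141, 0.0, 0.586]
ft_force: [0.2, 0.3, -5.8]
opening: 0.13
grip_force: 30.0
```

```bash
python3 -c "
from h import *
s=env.state();print(s['eef_pos'],s['ft_force'],s['moment'])"
```

```text
[ 551.64773151 -416.30228879  203.84161498] [ 0.19245232  0.2901297  -5.8375464 ] [-0.11655083 -0.00945901 -0.03318698]
```

Call:
steer_hand(
  increments=[
    [[0, 0, 3, 0, 0], [0, 0, 6, 0, 0], [0, 0, 8, 0, 0], [0, 0, 10, 0, 0], [0, 0, 10, 0, 0]],
  ],
)

```text
t: 8.45
eef_pos: [551.7, -416.3, 194.0]
tcp_rot: [-3.141, 0.0, 0.586]
ft_force: [-0.9, 1.0, -5.4]
opening: 0.128
grip_force: 30.0
```

Call:
steer_hand(
  increments=[
    [[0, 0, 2, 0, 0], [0, 0, 4, 0, 0], [0, 0, 6, 0, 0], [0, 0, 8, 0, 0], [0, 0, 8, 0, 0]],
  ],
)

```text
t: 8.87
eef_pos: [551.7, -416.3, 186.1]
tcp_rot: [-3.141, 0.0, 0.586]
ft_force: [-0.5, -0.3, -5.9]
opening: 0.132
grip_force: 30.0
```

Call:
steer_hand(
  increments=[
    [[0, 0, 1.5, 0, 0], [0, 0, 3, 0, 0], [0, 0, 3, 0, 0]],
  ],
)

```text
t: 9.12
eef_pos: [551.7, -416.4, 183.3]
tcp_rot: [-3.141, 0.0, 0.586]
ft_force: [-0.6, -0.2, -5.9]
opening: 0.131
grip_force: 30.0
```

Call:
steer_hand(
  increments=[
    [[0, 0, 0, 0, 0.38], [0, 0, 0, 0, 0.38], [0, 0, 0, 0, 0.38], [0, 0, 0, 0, 0.38], [0, 0, 0, 0, 0.38]],
  ],
)

```text
t: 9.53
eef_pos: [551.9, -416.5, 184.1]
tcp_rot: [3.141, -0.0, 0.586]
ft_force: [-0.0, -0.3, 0.3]
opening: 0.37
grip_force: 0.0
```

Call:
steer_hand(
  increments=[
    [[0, 0, 0, 0, 0.38], [0, 0, 0, 0, 0.38], [0, 0, -10, 0, 0.38], [0, 0, -25, 0, 0.38], [0, 0, -55, 0, 0.38]],
  ],
)

```text
t: 9.95
eef_pos: [551.0, -415.8, 237.0]
tcp_rot: [-3.137, 0.001, 0.586]
ft_force: [-0.2, -0.2, -0.1]
opening: 0.382
grip_force: 0.0
```

Call:
steer_hand(
  increments=[
    [[0, 0, -40, 0, 1], [0, 0, -50, 0, 1], [0, 0, -50, 0, 1], [0, 0, -50, 0, 1]],
  ],
)

```text
t: 10.28
eef_pos: [551.7, -416.4, 289.3]
tcp_rot: [3.14, -0.0, 0.586]
ft_force: [0.3, 0.3, -1.0]
opening: 0.604
grip_force: 0.0
```

```bash
python3 -c "
from meas import *
s=env.state();print(s['eef_pos'])
snap('wrist','w9');C=coup('w9',(537.8,-395.7),200)
j,q,e=snap('side','s9');hub('s9',(537.8,-395.7),110,155)
u,v=map(int,proj(j,(537.8,-395.7,150)));w=40
i,p,d=snap('wrist','w9b')
cv2.imwrite('pics/c9.png',np.hstack([cv2.resize(q[v-w:v+w,u-w:u+w,::-1],(384,384),interpolation=cv2.INTER_CUBIC),p[:,60:460,::-1]]))
"
```

```text
[ 551.74343808 -416.36137344  289.34154936]
w9 jaws [[557.2, -374.8, 197.5], [557.6, -418.6, 197.2], [519.9, -396.8, 200.4]] C [ 544.90955793 -396.6925972 ] z 197.9890092946706 ang [  60.69098473  -59.84877367 -179.8241146 ] yaw mod120 0.33936054258073783 R [25.16214586 25.28545033 25.01796119]
collar z 176.97543667652172 encl ((543.4469604492188, -396.9997253417969), 32.431026458740234)
s9 axis at z 132.5 [ 5.3926e+02 -3.9614e+02  1.0000e-02  0.0000e+00] n 146 rms 1.77888906417347
```

View pics/c9.png

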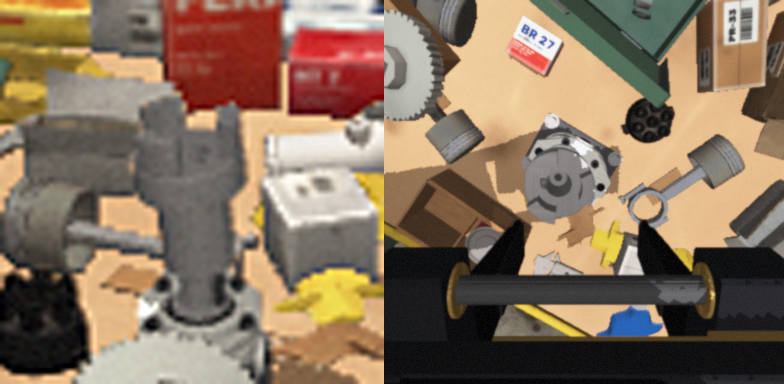

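The side crop shows the coupling standing on the shaft, leaning slightly toward +x as expected with the key on one side. The fingers are clear. I'll check what stands near the shaft before regripping.

Run:
```python
from meas import *
print('joints',env.state()['joints'].round(3))
C=np.array([538,-396.])
for t in ['w2','w9b']:
    z=np.load(f'pics/{t}.npz',allow_pickle=True);i=z['i'].item();P=pts(i,z['d'])
    d=P[...,:2]-C;r=np.hypot(*np.moveaxis(d,-1,0));a=np.degrees(np.arctan2(d[...,1],d[...,0]))
    v=np.mgrid[:384,:512][0]
    for lo,hi,zl,zh in[(38,80,95,300),(60,130,180,300)]:
        m=(r>lo)&(r<hi)&(P[...,2]>zl)&(P[...,2]<zh)&(z['d']>0)&(v<215)
        print(t,lo,hi,m.sum(),np.histogram(a[m],np.arange(-180,181,30))[0], [ (r[m].min().round(),P[m][:,2].max().round()) if m.any() else None])
z=np.load('pics/w9b.npz',allow_pickle=True);i=z['i'].item();P=pts(i,z['d']);m=(P[...,2]>180)&(np.mgrid[:384,:512][0]<110)
q=P[m];print(len(q));
if len(q):
    d=np.hypot(*(q[:,:2]-C).T);k=d.argmin();print('lid nearest',q[k],d[k],np.degrees(np.arctan2(*(q[k,:2]-C)[::-1])),q[:,:2].min(0),q[:,:2].max(0))
# full tilt
snap('wrist','w10');z=np.load('pics/w10.npz',allow_pickle=True);i=z['i'].item();P=pts(i,z['d']);r=np.hypot(P[...,0]-543,P[...,1]-396.7+2*396.7)
m=(r<29)&(abs(P[...,2]-177)<4);m=cv2.erode(m.astype('uint8'),np.ones((2,2)))>0;q=P[m]
co=np.linalg.lstsq(np.c_[q[:,0]-543,q[:,1]+396.7,np.ones(len(q))],q[:,2],rcond=None)[0];print('plane',co,len(q))
```

```text
joints [-0.742  0.537  1.28  -0.     1.327  0.243]
w2 38 80 0 [0 0 0 0 0 0 0 0 0 0 0 0] [None]
w2 60 130 2501 [   0    0    0    0    0  884 1617    0    0    0    0    0] [(np.float64(105.0), np.float64(225.0))]
w9b 38 80 0 [0 0 0 0 0 0 0 0 0 0 0 0] [None]
w9b 60 130 2528 [   0    0    0    0    0  795 1704   29    0    0    0    0] [(np.float64(105.0), np.float64(232.0))]
3332
lid nearest [ 615.86215596 -373.70311498  457.50488016] 80.99176755415192 15.979783652685283 [ 615.86215596 -425.36070709] [ 667.52611563 -309.50086305]
plane [-8.51841925e-02  1.38562750e-03  1.76604655e+02] 1561
```

Call:
steer_hand(
  increments=[
    [[1, -5, 0, 0.12, 1], [2, -10, 0, 0.24, 1], [3.1, -16, 0, 0.36, 1], [3.1, -21.6, 0, 0.48, 1], [3.1, -21.6, 0, 0.586, 1]],
  ],
)

```text
t: 10.9
eef_pos: [542.0, -395.9, 287.7]
tcp_rot: [-3.14, 0.001, -0.006]
ft_force: [0.3, 0.7, 0.0]
opening: 0.998
grip_force: 0.0
```

Call:
steer_hand(
  increments=[
    [[0, 0, 15, 0, 1], [0, 0, 40, 0, 1], [0, 0, 60, 0, 1], [0, 0, 60, 0, 1], [0, 0, 60, 0, 1]],
  ],
)

```text
t: 11.32
eef_pos: [542.2, -396.5, 227.5]
tcp_rot: [-3.14, 0.002, -0.0]
ft_force: [0.6, 0.4, 1.5]
opening: 1.004
grip_force: 0.0
```

```bash
python3 -c "
from meas import *
s=env.state();print(s['eef_pos'],s['tcp_rot'],s['joints'].round(2),'to',tool((542.3,-396.7,149)))"
```

```text
[ 542.17122099 -396.51582046  227.54406322] [-3.13981687e+00  2.00172139e-03 -2.32306895e-04] [-0.73  0.55  1.42 -0.    1.18  0.84] to [ 0.28604477  0.323626   78.54319715]
```

Call:
steer_hand(
  increments=[
    [[0, 0, 20, 0, 1], [0, 0, 40, 0, 1], [0, 0, 60, 0, 1], [0, 0, 74, 0, 1], [0, 0, 78.5, 0, 1]],
  ],
)

```text
t: 11.73
eef_pos: [542.3, -396.6, 149.2]
tcp_rot: [-3.141, 0.001, -0.0]
ft_force: [-0.6, 0.2, -0.6]
opening: 0.999
grip_force: 0.0
```

Call:
steer_hand(
  increments=[
    [[0, 0, 0, 0, 0.72], [0, 0, 0, 0, 0], [0, 0, 0, 0, 0], [0, 0, 0, 0, 0], [0, 0, 0, 0, 0]],
  ],
)

```text
t: 12.15
eef_pos: [542.7, -396.9, 151.1]
tcp_rot: [3.141, -0.001, -0.0]
ft_force: [-0.7, 1.1, 0.4]
opening: 0.708
grip_force: 0.0
```

Call:
steer_hand(
  increments=[
    [[0, 0, 0, 0, 0], [0, 0, 0, 0, 0]],
  ],
)

```text
t: 12.32
eef_pos: [542.6, -396.5, 150.7]
tcp_rot: [3.141, -0.001, -0.0]
ft_force: [-0.6, 2.0, 4.3]
opening: 0.657
grip_force: 30.0
```

Call:
steer_hand(
  increments=[
    [[-1.5, 0, 0, 0, 0], [-3, 0, 0, 0, 0], [-4.3, 0, 0, 0, 0], [-4.3, 0, 0, 0, 0]],
  ],
)

```text
t: 12.65
eef_pos: [539.5, -396.6, 151.2]
tcp_rot: [3.141, -0.004, -0.0]
ft_force: [7.0, 3.4, 6.1]
opening: 0.66
grip_force: 30.0
```

Call:
steer_hand(
  increments=[
    [[0, 0, 0, -0.1, 0], [0, 0, 0, -0.2, 0], [0, 0, 0, -0.3, 0], [0, 0, 0, -0.4, 0], [0, 0, 0, -0.5, 0]],
  ],
)

```text
t: 13.07
eef_pos: [539.0, -395.9, 150.7]
tcp_rot: [3.141, -0.002, 0.505]
ft_force: [3.9, 5.5, 1.8]
opening: 0.657
grip_force: 30.0
```

```bash
python3 -c "
from meas import *
s=env.state();print(s['eef_pos'],s['tcp_rot'],s['ft_force'],s['moment'])
snap('wrist','w11');z=np.load('pics/w11.npz',allow_pickle=True);i=z['i'].item();P=pts(i,z['d']);r=np.hypot(P[...,0]-538,P[...,1]+396.2)
m=(r<31)&(abs(P[...,2]-177)<5);q=P[m];co=np.linalg.lstsq(np.c_[q[:,0]-538,q[:,1]+396.2,np.ones(len(q))],q[:,2],rcond=None)[0];print('plane',co,len(q))
coup('w11',(538,-396),199)"
```

```text
[ 538.9549128  -395.87113705  150.65284675] [ 3.14135389e+00 -1.92906175e-03  5.04636872e-01] [3.94734878 5.51697373 1.78126773] [ 1.17014657 -0.78523124 -0.04584044]
plane [-2.65668938e-02 -1.06493980e-02  1.76329139e+02] 3248
w11 jaws [[563.4, -408.8, 197.7], [540.4, -368.4, 197.9], [520.9, -407.1, 198.4]] C [ 541.58036206 -394.77751511] z 197.87707038638223 ang [ -32.75335004   92.49443792 -149.1263257 ] yaw mod120 30.20700065176595 R [25.92413261 26.39853771 24.06319528]
collar z 175.75435797975882 encl ((541.8637084960938, -393.865478515625), 34.7095832824707)
```

Call:
steer_hand(
  increments=[
    [[0, 0, 1, -0.06, 0], [0, 0, 2, -0.12, 0], [0, 0, 2, -0.17, 0], [0, 0, 2, -0.17, 0]],
  ],
)

```text
t: 13.45
eef_pos: [538.3, -396.1, 147.2]
tcp_rot: [-3.14, -0.001, 0.672]
ft_force: [3.5, 3.3, -6.0]
opening: 0.659
grip_force: 30.0
```

Call:
steer_hand(
  increments=[
    [[0, 0, 0.5, -0.03, 0], [0, 0, 1, -0.06, 0], [0, 0, 1.5, -0.09, 0], [0, 0, 2, -0.12, 0], [0, 0, 2, -0.12, 0]],
  ],
)

```text
t: 13.87
eef_pos: [538.0, -395.8, 145.4]
tcp_rot: [-3.14, -0.001, 0.789]
ft_force: [2.3, 4.8, -3.1]
opening: 0.657
grip_force: 30.0
```

```bash
python3 -c "
from meas import *
s=env.state();print(s['eef_pos'],s['tcp_rot'],s['ft_force'],s['moment'])
snap('wrist','w12');coup('w12',(538,-396),198)"
```

```text
[ 537.9578664  -395.7742587   145.44898827] [-3.13953729e+00 -7.63613321e-04  7.89271734e-01] [ 2.28166796  4.80995387 -3.05750398] [ 1.14808247 -0.63142846 -0.06125905]
w12 jaws [[529.8, -371.4, 193.4], [521.3, -364.1, 197.9], [569.7, -412.2, 197.7], [509.5, -379.0, 200.4], [554.9, -424.1, 200.2], [523.2, -412.5, 193.7]] C [ 534.72413689 -393.86877607] z 193.7440404052661 ang [ 102.33573143  114.34047611  -27.65229414  149.43450029  -56.27657251
 -121.80380511] yaw mod120 47.17113390185238 R [23.03744614 32.66555502 39.52630279 29.33328828 36.33895249 21.90458   ]
collar z 175.61258765247732 encl ((538.1566772460938, -395.8509826660156), 35.90619659423828)
```

Call:
steer_hand(
  increments=[
    [[0, 0, 2, 0, 0], [0, 0, 4, 0, 0], [0, 0, 6, 0, 0], [0, 0, 6, 0, 0]],
  ],
)

```text
t: 14.25
eef_pos: [537.7, -395.7, 139.1]
tcp_rot: [-3.139, -0.001, 0.787]
ft_force: [2.2, 5.2, -4.6]
opening: 0.654
grip_force: 30.0
```

```bash
python3 -c "
from meas import *
s=env.state();print(s['eef_pos'],s['tcp_rot'],s['ft_force'],s['moment'])
snap('wrist','w13')
z=np.load('pics/w13.npz',allow_pickle=True);i=z['i'].item();P=pts(i,z['d']);r=np.hypot(P[...,0]-538,P[...,1]+396)
m=(r<24)&(P[...,2]>150);print(np.histogram(P[m][:,2],np.arange(150,206,2)))"
```

```text
[ 537.73227243 -395.69418138  139.08833447] [-3.13885356e+00 -5.76637994e-04  7.87421618e-01] [ 2.21194549  5.1703979  -4.61136815] [ 1.10462427 -0.47853494  0.00920628]
(array([  86,   88,   99,   94,  110,   67,  494, 1683,   27,   13,   18,
         25,   86,  131,  138,  149,  144,  296,  852,   43,    0,    0,
          0,    0,    0,    0,    0]), array([150, 152, 154, 156, 158, 160, 162, 164, 166, 168, 170, 172, 174,
       176, 178, 180, 182, 184, 186, 188, 190, 192, 194, 196, 198, 200,
       202, 204]))
```

Call:
steer_hand(
  increments=[
    [[0, 0, 3, 0, 0], [0, 0, 6, 0, 0], [0, 0, 8, 0, 0], [0, 0, 10, 0, 0], [0, 0, 10, 0, 0]],
  ],
)

```text
t: 14.72
eef_pos: [537.7, -395.7, 129.0]
tcp_rot: [-3.139, -0.001, 0.787]
ft_force: [1.8, 4.0, -4.2]
opening: 0.658
grip_force: 30.0
```

Call:
steer_hand(
  increments=[
    [[0, 0, 1, 0, 0], [0, 0, 2, 0, 0], [0, 0, 3, 0, 0], [0, 0, 4, 0, 0], [0, 0, 4, 0, 0]],
  ],
)

```text
t: 15.13
eef_pos: [537.6, -395.9, 126.6]
tcp_rot: [-3.14, -0.0, 0.787]
ft_force: [-1.1, 6.4, 6.6]
opening: 0.656
grip_force: 30.0
```

Contact with the shoulder: Fz rose to +6.6 N and the tool stopped about 1.6 mm short of the commanded depth. Releasing and checking.

Call:
steer_hand(
  increments=[
    [[0, 0, 0, 0, 0.75], [0, 0, 0, 0, 1], [0, 0, 0, 0, 1], [0, 0, 0, 0, 1], [0, 0, 0, 0, 1]],
  ],
)

```text
t: 15.55
eef_pos: [538.1, -396.9, 126.0]
tcp_rot: [3.141, 0.0, 0.789]
ft_force: [-0.5, -0.2, -0.5]
opening: 0.951
grip_force: 0.0
```

Call:
steer_hand(
  increments=[
    [[0, 0, 0, 0, 1], [0, 0, 0, 0, 1], [0, 0, -20, 0, 1], [0, 0, -50, 0, 1], [0, 0, -80, 0, 1]],
  ],
)

```text
t: 15.97
eef_pos: [537.8, -396.5, 206.3]
tcp_rot: [-3.14, 0.0, 0.79]
ft_force: [0.3, 0.7, 0.7]
opening: 1.002
grip_force: 0.0
```

Call:
steer_hand(
  increments=[
    [[0, 0, -30, 0, 1], [0, 0, -60, 0, 1], [0, 0, -60, 0, 1], [0, 0, -60, 0, 1], [0, 0, -60, 0, 1]],
  ],
)

```text
t: 16.38
eef_pos: [537.9, -396.5, 265.3]
tcp_rot: [-3.141, 0.0, 0.79]
ft_force: [0.3, 0.2, -0.7]
opening: 0.999
grip_force: 0.0
```

```bash
python3 -c "
from meas import *
s=env.state();print(s['eef_pos'],s['tcp_rot'])
i,p,d=snap('wrist','w14');coup('w14',(538,-396),174)
P=pts(i,d);r=np.hypot(P[...,0]-538,P[...,1]+396)
m=(r<30)&(abs(P[...,2]-152)<4);q=P[m];print('plane',np.linalg.lstsq(np.c_[q[:,0]-538,q[:,1]+396,np.ones(len(q))],q[:,2],rcond=None)[0])
cv2.imwrite('pics/c14.png',p[:,:,::-1])"
```

```text
[ 537.85861394 -396.47239065  265.32755897] [-3.14071449e+00  1.24860485e-04  7.89762929e-01]
w14 jaws [[530.6, -371.4, 173.9], [561.8, -401.5, 173.9], [520.0, -413.7, 173.6]] C [ 537.45811935 -395.51395485] z 173.953303154386 ang [ 105.92563605  -13.73817852 -133.82786943] yaw mod120 46.11986335803832 R [25.09500495 25.05511601 25.20239342]
collar z 152.07907610080164 encl ((536.883544921875, -395.9280090332031), 32.0529670715332)
plane [-6.76497712e-07 -3.20411403e-04  1.52112122e+02]
```

View pics/c14.png

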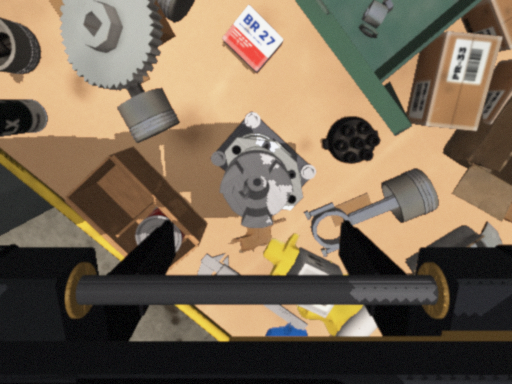

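The picture shows the coupling flat on the pump at (260,183), with the fingers clear. The collar top is at 152.1 mm and level, which is fully home. The keyway is at about 166°, matching the key. Handing in.

```bash
python3 -c "
from cell import env
print(env.job_done())"
```

```text
the job is handed in; nothing more can be done
None
```

The coupling half is fully home on the shaft's shoulder with its keyway over the key, upright and released with the fingers clear, and I handed the job in at about 16.5 s of the 72 s allowed; no verdict came back.

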